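# Push the scrubber home and slide the laundry organiser shut

### The job

The pot scrubber lies askew across the sill of the laundry organiser, where it would stop the door. Push it back over the compartment floor until it lies flush along its whole length against the stop rail at the back, then slide the door across until it is fully shut against the frame, without slamming it. Leave the mug, the soap holder and the clothespins where they are.

Things in the scene. Friction and masses are not known exactly. Their poses are not given: they have to be found in the camera images.
- organiser: White plastic countertop organiser, fixed, 560 wide (its y), 185 deep (x), 207 high. Origin: centre of its underside; x to its back, y to its left seen from the robot, z up. Two closed drawers below, not used; above them one compartment, floor 65 mm up. Right half of the sloping front (y -272 to 0) is the opening; left half (0 to +272) a fixed panel; side walls 8 thick outside y=+-272.
- sill_mid (a point): Middle of the compartment's sill: front edge of its floor, at (-95, -136, +65) mm in the organiser's frame; axes as the organiser's. From this edge the front plane rises back at 50 degrees above horizontal. Before it an aluminium lower track reaches 30 mm forward and stays below the floor's height; upper track along the top's edge. Both tracks stand 14 mm proud of the front plane.
- rail_mid (a point): Middle of the stop rail's front face, at floor height, at (+68, -136, +65) mm in the organiser's frame; axes as the organiser's. The rail is straight along y over the whole compartment, 22 high, 12 thick, in front of the back wall.
- top_edge (a point): Front edge of the organiser's flat top, upper side, at (+18, -136, +207) mm in its frame. The top (6 thick) covers all from here to the back wall, so the foot of the rail is reached only with the tool leaning: fingers pointing ahead and down, about 30 to 48 degrees from vertical.
- door (a joint): Sliding door, travel in m along the organiser's +y: 0 = shut, right edge on the frame's right jamb; 0.262 = fully open, before the fixed panel; starts at 0.215 to 0.26. Grey panel 282 wide, 4 thick, parallel to the sloping front plane, outer face 10 mm proud of it; shut it spans y -272 to +10. About 2.5 N friction plus 6 N per m/s; stays where left; stops rigidly at both ends.
- door_pull (a point): Centre of the door's pull, an upright rib 100 long up the slope, 14 wide (y), standing 20 mm out of the door's outer face; point half-way along it, 10 mm out from the door's face. Door shut: at (-56, -242, +143) mm in the organiser's frame; it moves with the door along +y. Axes as the organiser's. Pushed on its left (+y) side it shuts the door.
- scrubber_center (a point): Pot scrubber, loose, about 0.2 kg: straight square stainless handle with black bristle head of the same section, 160 long (its y), 24 wide (x), 24 high, flat on the compartment floor, partly over the sill. Point at its centre, half-way up; head at +y. Starts within 0.4 rad of the organiser's y. Against the rail its centre is at x=+56, 77 mm up, in the organiser's frame.
- mug_center (a point): White ceramic mug, 80 across, 95 high, standing on the rim in front of the organiser's left half; point at its centre, half-way up. Bystander.
- soap_center (a point): Green plastic soap holder with drainage slots and a white soap, 112 (y) by 64 by 24, on the organiser's top over its left half; point at its centre 10 mm above the top. Bystander.
- pin_a_center (a point): Yellow clothespin, 75 long (its x), 15 wide, 10 high, lying on the rim in front of the organiser; point at its centre, 5 mm up. Bystander.
- pin_b_center (a point): A second clothespin like it, farther to the left. Bystander.
Mind the look-alikes: they are no part of the job. What is meant by the part that bears scrubber_center is not orange, and is the larger of those in its own colour.

How it is judged:
On the way, in this order (a step that is already met when the one before it is completed fails the run):
1. the scrubber lies flush against the stop rail (x of scrubber_center in the frame of organiser between 0.052 and 0.062 m and z of scrubber_center in the frame of organiser between 0.07 and 0.084 m and angle between the y axis of scrubber_center and the y axis of organiser, either way round below 0.05 rad), for 0.2 s.
2. the door is shut against the frame (value of joint door below 0.003 m), for 0.2 s.
At the end, for the whole second after the job is handed in: The scrubber lies on the compartment floor against the stop rail: its centre within 4 mm of where it rests against the rail, parallel to the rail within 0.05 rad, at rest; and the door is within 3 mm of fully shut (all of step 1 and value of joint door below 0.003 m and linear speed of scrubber below 0.01 m/s); the robot touches nothing.
It fails at once if the door is slammed (it moves shut faster than 0.4 m/s) (velocity of joint door below -0.4 m/s).
It fails at once if the mug is moved more than 20 mm (distance of mug_center from where it was at the start of the episode above 0.02 m).
It fails at once if the soap holder is moved more than 20 mm (distance of soap_center from where it was at the start of the episode above 0.02 m).
It fails at once if the first clothespin is moved more than 20 mm (distance of pin_a_center from where it was at the start of the episode above 0.02 m).
It fails at once if the second clothespin is moved more than 20 mm (distance of pin_b_center from where it was at the start of the episode above 0.02 m).
It also fails if it takes over 66 s, if anything falls off the work surface, if the arm or the gripper's body presses on something with over 40 N, if the wrist force passes 120 N, or if a joint passes its speed limit or range.

### The arm

A 6-joint arm with a two-finger parallel gripper is mounted at the origin on the work surface. World frame = base frame: x ahead of the robot, y to its left, z up, the work surface at z = 0. Lengths are in m, angles in rad, forces in N, time in s.
With the tool pointing down it reaches from about 0.375 to 0.9 m from the base axis. Payload 3.1 kg.
Tool frame: the origin (TCP) lies at the centre of the arm's flange, where the gripper is bolted on; the fingertips stand 173 mm ahead of it and the grasp point (between the pads) lies 155 mm ahead of it; x points along the fingers, z is the direction in which the jaws open and shut, and the axes are right-handed (so a half turn about x gives the same grasp; the last joint's range is limited). The gripper opens to 85 mm and grips with 20 to 120 N. Pads are 22 mm wide; open, the fingers measure 114 mm over their backs; the gripper's body (76 mm by 85 mm) begins 54 mm behind the grasp point. The pads swing forward as they close: fully open they stand 13 mm farther back than shut.
Start: joints at [1.151, 0.527, 1.433, -0, 1.181, -0.178], TCP at [0.15, 0.607, 0.405] pointing down, gripper open.
Joint ranges: [-3.08, 3.08], [-0.75, 2.2], [0.22, 2.44], [-1.43, 4.57], [0, 2.65], [-2.85, 2.85]. Speed limits (rad/s): [2.79, 2.79, 3.14, 3.14, 3.14, 3.14].

### API

Orientations are given as a unit quaternion [w, x, y, z].
In Python, from cell import sensors, optics, workorder gives the robot as it stands. The module is installed in compiled form; this text tells all that it offers.
- The arm moves only by the tool arm_command, never from a script. Its argument "increments" is a list of rows, each a list of 2 entries, a list of its own where there are three numbers: the shift along the world's x, y, z scaled (see below), then the turn, a rotation vector about the world's x, y, z scaled (see below). A call has 1 to 8 rows; each row shifts and turns the commanded pose from where the row before left it; what a row does not reach is not made up. The controller multiplies each number of a shift by 50 cm and each number of a turn by 0.08 rad. A row lasts 1/8 s, in which the tool goes at most 62.5 mm and 10.7 degrees, less where a joint would pass 70% of its speed; a pose out of reach is approached as far as the arm can. A call with a number of a shift or a turn outside -1 to 1 is refused whole. A call with a gripper value outside its range is refused whole. "claw" is the opening, from -1 (shut) to 1 (fully open), set as the call begins (left out, the last holds). The fingers move at their own pace and stop on an object; "squeeze" is the grip in N (left out, the last holds). Time passes only in rows, so rows that do not move let the fingers close. It gives the time, the measured TCP pose, the force and the opening at its end, in the units of the state.
- sensors.observe(): the state, without advancing time (a new reading comes with each control period).
- optics.snapshot(name): name is "scene" or "top"; returns (picture, depth): 400x640x3 uint8, red, green, blue; 400x640 float32, m along the optical axis (not along the pixel's ray), 0 where there is no reading.
- optics.camera_params(name): a dict with "camera_matrix" (3x3 intrinsics, pixels), "extrinsics" (4x4, takes a point from camera to world coordinates). Camera axes: x right, y down, z forward; pixel columns grow to the right and rows downward; lengths in m; the calibration is good to about 2 mm. A picture is of the moment at which its call begins. camera_params takes no time and is no camera call.
- workorder.sign_off(): hands the job in, once; it reports no verdict.
The state is a dict: "time_s": time; "joint_pos": joint angles; "qvel": joint speeds; "effort": joint torques, N m; "position": TCP position; "tool_rot": TCP orientation; "contact_force": force on the tool from outside, world axes, zero at the start; "torque": the same for the moment, N m; "width": finger opening in m.
Only numpy, scipy, OpenCV 4.12 (cv2) and the standard library are available. Lean on these libraries where they do the work, as an engineer would, in place of code of your own. Each camera call takes 0.05 s, during which the arm holds its last target.

## Working session

There is one attempt and no reset: what is moved stays moved. The work goes in short steps, Python scripts to look and compute and a tool call to move; the robot and the scene stay as the last step left them, time stands still between calls to the robot, and variables do not carry over. Pictures are saved under pics/ and viewed, and the job is handed in when it is done.

Besides the shell and the picture viewer there is one more tool, called after "Emit:" in YAML: its name, and indented under it one key for each argument. arm_command: Moves the arm, as the interface text tells. Shifts and turns lie within -1 to 1; 1 stands for 50 cm of shift or 0.08 rad of turn. Its arguments: {"type":"object","properties":{"increments":{"type":"array","items":{"type":"array"}},"claw":{"type":"number"},"squeeze":{"type":"number"}},"required":["increments"]}

```bash
mkdir -p pics; cat > h.py <<'E'
import numpy as np,cv2
from cell import sensors, optics, workorder
def snap(n,tag):
    p,d=optics.snapshot(n); np.savez(f'pics/{tag}.npz',p=p,d=d); cv2.imwrite(f'pics/{tag}.png',p[:,:,::-1]); return p,d
def load(tag):
    z=np.load(f'pics/{tag}.npz'); return z['p'],z['d']
def w(n,d,u,v):
    c=optics.camera_params(n);K=np.array(c['camera_matrix']);T=np.array(c['extrinsics'])
    u=np.asarray(u,float);v=np.asarray(v,float)
    z=d[v.round().astype(int),u.round().astype(int)]
    X=np.stack([(u-K[0,2])/K[0,0]*z,(v-K[1,2])/K[1,1]*z,z,np.ones_like(z)],-1)
    return (X@T.T)[...,:3]
def crop(tag,x0,y0,x1,y1,s,out):
    p,_=load(tag); cv2.imwrite(f'pics/{out}.png',cv2.resize(p[y0:y1,x0:x1,::-1],None,fx=s,fy=s,interpolation=cv2.INTER_CUBIC))
E
python3 - <<'E'
from h import *
snap('scene','s0');snap('top','t0')
print(sensors.observe())
for n in('scene','top'):print(optics.camera_params(n))
E
```

```text
{'time_s': 0.1, 'joint_pos': array([ 1.15046643e+00,  5.28396068e-01,  1.43375906e+00,  1.99376779e-05,
        1.18142294e+00, -1.78489174e-01]), 'qvel': array([ 0.00146288, -0.00085753, -0.00142722,  0.00063828, -0.00203754,
        0.00020991]), 'effort': array([ 2.87478379e-04, -4.43306351e+01, -1.78584945e+01, -2.88595420e-04,
        3.89129680e-03, -6.20257168e-06]), 'position': array([0.14951836, 0.60653998, 0.4038219 ]), 'tool_rot': array([ 0.55603963, -0.43635585,  0.55728707,  0.43571164]), 'contact_force': array([-0.14252635, -0.39117495,  0.47167009]), 'torque': array([ 0.03781247, -0.00811341,  0.01445592]), 'width': 0.08515673380530452}
{'camera_matrix': array([[400.31328643,   0.        , 318.83949448],
       [  0.        , 400.31328643, 190.67188274],
       [  0.        ,   0.        ,   1.        ]]), 'extrinsics': array([[ 0.76084663,  0.363957  , -0.53725944,  1.05078008],
       [ 0.6486547 , -0.40235376,  0.64603291, -0.56179202],
       [ 0.01895984, -0.84002783, -0.54221192,  0.71284365],
       [ 0.        ,  0.        ,  0.        ,  1.        ]])}
{'camera_matrix': array([[474.1993358 ,   0.        , 322.41699098],
       [  0.        , 474.1993358 , 206.94503269],
       [  0.        ,   0.        ,   1.        ]]), 'extrinsics': array([[-0.0285073 , -0.98595846,  0.1645395 ,  0.34343259],
       [-0.99957271,  0.02705397, -0.01106746,  0.08195245],
       [ 0.00646061, -0.1647847 , -0.9863084 ,  1.2049269 ],
       [ 0.        ,  0.        ,  0.        ,  1.        ]])}
```

View pics/s0.png

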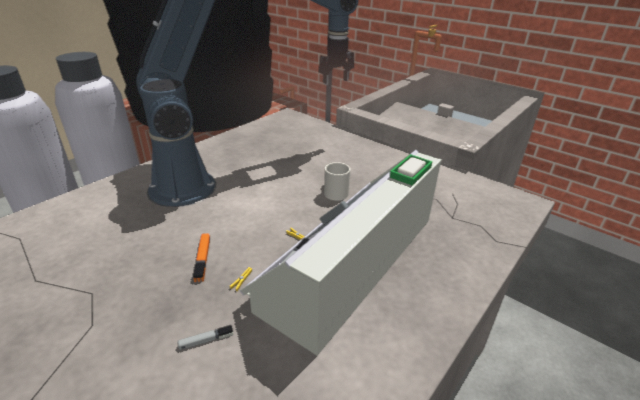

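View pics/t0.png

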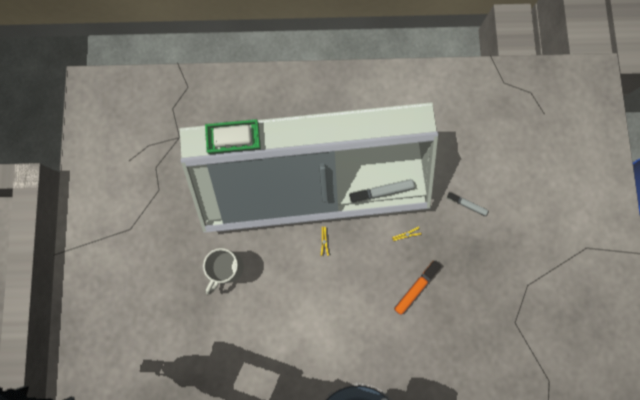

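The top view shows three things that could be the scrubber: a grey one on the compartment floor at (382,191), a smaller grey one on the worktop at (468,204), and an orange one at (418,288). The first fits the description, being the larger grey one and lying across the sill. I'll check it in a close crop.

```bash
python3 - <<'E'
from h import *
crop('t0',170,95,450,265,2.85,'c0')
crop('t0',310,150,450,220,5.6,'c1')
E
```

```text
(no output)
```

View pics/c0.png

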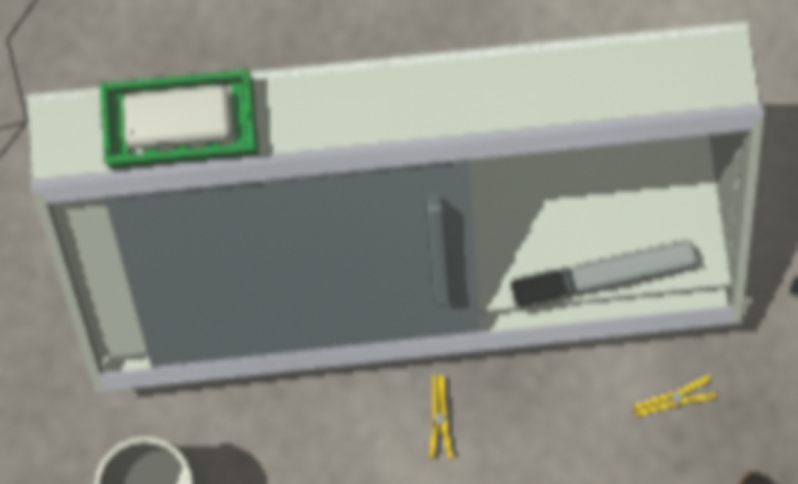

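View pics/c1.png

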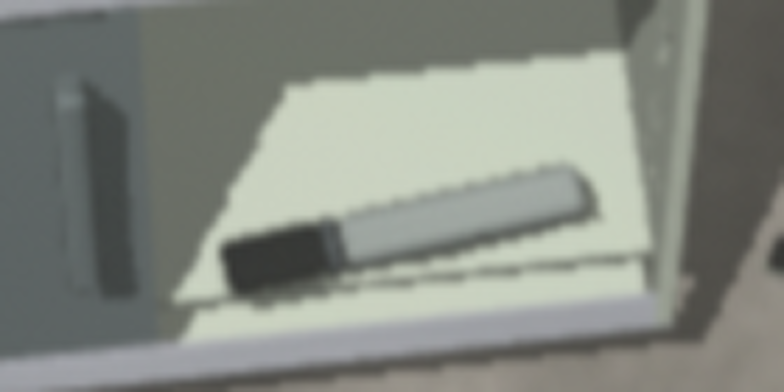

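The scrubber is at t0 (382,191), with its black head to the left (+y) at about (360,196). The door's right edge is at about u=335 and the pull is at about (326,183). Next I'll measure the poses.

```bash
cat >> h.py <<'E'
def cloud(n,d):
    v,u=np.mgrid[0:400,0:640]; return w(n,d,u.ravel(),v.ravel()).reshape(400,640,3)
E
python3 - <<'E'
from h import *
p,d=load('t0');P=cloud('top',d)
z=P[...,2]
m=((z>0.200)&(z<0.213)&(P[...,0]>0.3)).astype(np.uint8)
n,l,st,_=cv2.connectedComponentsWithStats(m); k=1+np.argmax(st[1:,4]); print(st[k])
q=P[l==k]; print('z',np.median(q[:,2]))
# use back-edge and front-edge lines along columns
r=cv2.minAreaRect((q[:,:2]*1000).astype(np.float32));print(r, cv2.boxPoints(r))
for uu in (200,250,300,350,400,430):
    print(uu,[ (v,P[v,uu].round(4).tolist()) for v in range(100,240,6)][0:24:1] if uu in(300,400) else '')
# bright floor points in compartment
f=[(385,175),(400,180),(410,170),(415,200)]
print(w('top',d,[a for a,b in f],[b for a,b in f]).round(4))
E
```

```text
[ 179  102  259   65 7694]
z 0.20873050904119483
((674.0272827148438, 97.09294128417969), (90.91609191894531, 560.844482421875), 4.2508320808410645) [[ 607.90857  373.3743 ]
 [ 649.48    -185.9274 ]
 [ 740.146   -179.18842]
 [ 698.5746   380.11328]]
200 
250 
300 [(100, [0.8351, 0.12, 0.0026]), (106, [0.8202, 0.1206, -0.0023]), (112, [0.8027, 0.1208, -0.0005]), (118, [0.709, 0.1144, 0.2091]), (124, [0.6942, 0.1146, 0.2119]), (130, [0.6823, 0.115, 0.2069]), (136, [0.6689, 0.1153, 0.2058]), (142, [0.6541, 0.1155, 0.2095]), (148, [0.6407, 0.1158, 0.2093]), (154, [0.6313, 0.1165, 0.195]), (160, [0.6209, 0.1172, 0.1832]), (166, [0.6096, 0.1178, 0.1738]), (172, [0.5999, 0.1187, 0.1573]), (178, [0.5885, 0.1194, 0.1461]), (184, [0.5779, 0.1202, 0.1308]), (190, [0.5653, 0.1208, 0.123]), (196, [0.5541, 0.1217, 0.1072]), (202, [0.5424, 0.1225, 0.0925]), (208, [0.5304, 0.1233, 0.0779]), (214, [0.5176, 0.1241, 0.0661]), (220, [0.5048, 0.1249, 0.0522]), (226, [0.4964, 0.1271, 0.002]), (232, [0.481, 0.1274, 0.0013]), (238, [0.466, 0.1279, -0.0012])]
350 
400 [(100, [0.8287, -0.1475, 0.0013]), (106,
[... 184 characters left out ...]
4, 0.2084]), (142, [0.6506, -0.1038, 0.2021]), (148, [0.6759, -0.1275, 0.0693]), (154, [0.6611, -0.1271, 0.0672]), (160, [0.6461, -0.1265, 0.0658]), (166, [0.6302, -0.1252, 0.0683]), (172, [0.6152, -0.1244, 0.0678]), (178, [0.6001, -0.1236, 0.0676]), (184, [0.5802, -0.1187, 0.0902]), (190, [0.5659, -0.1183, 0.088]), (196, [0.5557, -0.1217, 0.0641]), (202, [0.5443, -0.1245, 0.0439]), (208, [0.5271, -0.1214, 0.0569]), (214, [0.5201, -0.13, 0.003]), (220, [0.505, -0.1297, -0.0002]), (226, [0.4894, -0.1287, 0.0007]), (232, [0.4739, -0.1277, 0.0018]), (238, [0.4581, -0.1259, 0.0069])]
430 
[[ 0.6086 -0.0871  0.0676]
 [ 0.5953 -0.1235  0.0665]
 [ 0.6203 -0.15    0.0645]
 [ 0.5475 -0.1612  0.0485]]
```

```bash
cat >> h.py <<'E'
TH=0.0742; O=np.array([0.6271,0.0936])
def setO(o,t):
    global O,TH; O=np.array(o);TH=t
def toO(X):
    X=np.asarray(X,float);r=X.copy();c,s=np.cos(TH),np.sin(TH);a=X[...,:2]-O
    r[...,0]=c*a[...,0]+s*a[...,1];r[...,1]=-s*a[...,0]+c*a[...,1];return r
def toW(X):
    X=np.asarray(X,float);r=X.copy();c,s=np.cos(TH),np.sin(TH)
    r[...,0]=O[0]+c*X[...,0]-s*X[...,1];r[...,1]=O[1]+s*X[...,0]+c*X[...,1];return r
E
python3 - <<'E'
from h import *
p,d=load('t0');P=cloud('top',d);Q=toO(P)
# back edge: for columns, first row with z>0.19
b=[]
for u in range(190,430):
    c=np.where((P[90:150,u,2]>0.19))[0]
    if len(c): 
        v=c[0]+90; b.append(Q[v,u])
b=np.array(b); print('back edge fit', np.polyfit(b[:,1],b[:,0],1), np.median(b[:,0]))
# side edges on top
L=[];R=[]
for v in range(130,150):
    c=np.where((P[v,:,2]>0.2)&(P[v,:,2]<.215))[0]
    if len(c)>50: L.append(Q[v,c[0]]);R.append(Q[v,c[-1]])
print('L',np.array(L)[:,1].round(3),'R',np.array(R)[:,1].round(3))
# scrubber
m=(Q[...,2]>0.078)&(Q[...,2]<0.1)&(Q[...,0]>-0.13)&(Q[...,0]<0.05)&(Q[...,1]<-0.03)&(Q[...,1]>-0.255)
mm=m.astype(np.uint8);n,l,st,_=cv2.connectedComponentsWithStats(mm);print(st)
v,u=np.where(m);big=np.zeros((400,640,3),np.uint8);big[m]=255
k=1+np.argmax(st[1:,4]);q=Q[l==k]
r=cv2.minAreaRect((q[:,:2]*1000).astype(np.float32));print(r,cv2.boxPoints(r),np.median(q[:,2]))
for nm,(uu,vv) in dict(pullt=(321,168),pullm=(323,183),pullb=(325,200),pinb=(324,241),pina=(407,235),mug=(220,266),doorR=(333,175)).items():
    print(nm,Q[vv,uu].round(4),P[vv,uu].round(4))
E
```

```text
back edge fit [-0.04161013  0.05219289] 0.08859530890119433
L [0.278 0.279 0.278 0.279 0.278 0.279 0.279 0.279 0.279 0.278 0.279 0.277
 0.277 0.278 0.277 0.278 0.278 0.279 0.278 0.278] R [-0.28  -0.279 -0.279 -0.279 -0.279 -0.279 -0.28  -0.28  -0.28  -0.277
 -0.279 -0.274 -0.273 -0.199 -0.176 -0.156 -0.134 -0.112 -0.092 -0.07 ]
[[     0      0    640    400 255245]
 [   349    179     66     23    667]
 [   328    195     10     11     88]]
((-71.03790283203125, -163.46670532226562), (25.338268280029297, 159.8157196044922), 7.155839443206787) [[ -93.56236   -85.75943 ]
 [ -73.65436  -244.33034 ]
 [ -48.513443 -241.17398 ]
 [ -68.42145   -82.60307 ]] 0.08949806010091965
pullt [-0.0283 -0.0204  0.1871] [0.6004 0.0712 0.1871]
pullm [-0.0549 -0.0223  0.1526] [0.574  0.0673 0.1526]
pullb [-0.0874 -0.024   0.1138] [0.5418 0.0632 0.1138]
pinb [-0.1735 -0.0137  0.0143] [0.4551 0.0671 0.0143]
pina [-0.1793 -0.2246  0.0094] [ 0.4649 -0.1437  0.0094]
mug [-0.2089  0.2512  0.0104] [0.4002 0.3286 0.0104]
doorR [-0.0364 -0.0474  0.143 ] [0.5943 0.0436 0.143 ]
```

```bash
cat >> h.py <<'E'
from scipy.spatial.transform import Rotation as Rn
def Rq(q): return Rn.from_quat([q[1],q[2],q[3],q[0]])
def Rt(lean,yaw=None,sgn=1):
    # approach leaning ahead along organiser x; jaws along organiser y
    t=TH if yaw is None else yaw
    ex=np.array([np.cos(t),np.sin(t),0]);ey=np.array([-np.sin(t),np.cos(t),0])
    a=np.sin(lean)*ex-np.cos(lean)*np.array([0,0,1.]); zz=sgn*ey
    return Rn.from_matrix(np.stack([a,np.cross(zz,a),zz],1))
def plan(tipO,lean,L,sgn,n,yaw=None):
    s=sensors.observe();R=Rq(s['tool_rot']);Rg=Rt(lean,yaw,sgn)
    tcp=toW(tipO)-L*Rg.as_matrix()[:,0]
    dp=tcp-s['position'];rv=(Rg*R.inv()).as_rotvec()
    print('t',s['time_s'],'tcp',s['position'].round(4),'->',tcp.round(4),'dp',dp.round(4),'rv',rv.round(4))
    print('per row n=%d shift'%n,(dp/.5/n).round(4).tolist(),'turn',(rv/.08/n).round(4).tolist())
def tip(L):
    s=sensors.observe();R=Rq(s['tool_rot']).as_matrix()
    print('t',round(s['time_s'],3),'tipO',toO(s['position']+L*R[:,0]).round(4),'lean',np.arctan2(np.hypot(*R[:2,0]),-R[2,0]).round(3),'jawdir(org)',(toO(R[:,2]+np.r_[O,0])).round(3),'F',s['contact_force'].round(2),'w',round(s['width'],4),'j',s['joint_pos'].round(3))
E
python3 - <<'E'
from h import *
p,d=load('t0');P=cloud('top',d);Q=toO(P)
b=[]
for u in range(195,425):
    c=np.where((P[95:150,u,2]>0.195)&(P[95:150,u,2]<.216))[0]
    if len(c) and not 200<u<265: b.append(Q[c[0]+95,u,:2])
b=np.array(b,np.float32);f=cv2.fitLine(b,cv2.DIST_HUBER,0,.001,.001).ravel();print(f, f[0]/f[1], 'x at y=0',f[2]-f[3]*f[0]/f[1])
p,d=load('s0');S=cloud('scene',d)
m=(S[...,2]>.2)&(S[...,2]<.34)&(np.hypot(S[...,0]-.15,S[...,1]-.607)<.12)
q=S[m];print(len(q),np.sort(q[:,2])[:15].round(4))
for s in(1,-1):print(s,(Rt(.3,sgn=s)*Rq(sensors.observe()['tool_rot']).inv()).as_rotvec())
print(Rq(sensors.observe()['tool_rot']).as_matrix().round(3))
tip(.16)
E
```

```text
[ 0.00680389 -0.9999769   0.08942271 -0.07301407] -0.0068040504 x at y=0 0.08892592
565 [0.2437 0.2455 0.2456 0.247  0.2471 0.2474 0.2481 0.2481 0.249  0.25
 0.2502 0.2503 0.2503 0.2512 0.2513]
1 [-0.02331618 -0.30072277  0.31395307]
-1 [ 0.4257676  -0.03854528 -2.79692162]
[[-0.001 -0.971  0.239]
 [-0.002  0.239  0.971]
 [-1.     0.    -0.002]]
t 0.1 tipO [-0.4384  0.5467  0.2438] lean 0.002 jawdir(org) [ 0.311  0.95  -0.002] F [-0.14 -0.39  0.47] w 0.0852 j [ 1.15   0.528  1.434  0.     1.181 -0.178]
```

```bash
python3 - <<'E'
from h import *
p,d=load('s0');Q=toO(cloud('scene',d))
m=((Q[...,2]>.2)&(Q[...,2]<.214)&(np.abs(Q[...,1])<.3)&(np.abs(Q[...,0])<.12))
q=Q[m]; print(len(q), np.median(q[:,2]))
for y in np.arange(-.27,.16,.04):
    a=q[np.abs(q[:,1]-y)<.01,0]; print(round(y,2),np.percentile(a,[1,98]).round(4) if len(a) else '')
p,d=load('t0');Q=toO(cloud('top',d))
for u in range(240,440,20):
    r=[v for v in range(195,235) if Q[v,u,2]>.03]; v=r[-1]; print(u,v,Q[v,u].round(4))
E
```

```text
5116 0.20813779645163227
-0.27 [0.0074 0.0891]
-0.23 [0.0131 0.0885]
-0.19 [0.0119 0.0889]
-0.15 [0.0106 0.0887]
-0.11 [0.0096 0.088 ]
-0.07 [0.0086 0.0878]
-0.03 [0.0074 0.0877]
0.01 [0.012  0.0875]
0.05 [0.0081 0.0873]
0.09 [0.0101 0.0867]
0.13 [0.0065 0.0871]
240 227 [-0.1218  0.188   0.051 ]
260 225 [-0.1218  0.139   0.0506]
280 223 [-0.1218  0.0898  0.0507]
300 221 [-0.1218  0.0406  0.0498]
320 225 [-0.2838  0.0094  1.2049]
340 216 [-0.1202 -0.0582  0.0556]
360 214 [-0.1205 -0.1074  0.057 ]
380 212 [-0.1201 -0.1573  0.0536]
400 228 [-0.2838  0.0094  1.2049]
420 208 [-0.1193 -0.2581  0.0475]
```

```bash
sed -i 's/^TH=0.0742/TH=0.0800/' h.py; python3 - <<'E'
from h import *
plan(np.array([-.15,-.163,.22]),.3,.160,1,16)
plan(np.array([-.125,-.163,.0755]),.5,.160,1,16)
E
```

```text
t 0.1 tcp [0.1495 0.6065 0.4038] -> [ 0.4435 -0.0846  0.3729] dp [ 0.294  -0.6912 -0.031 ] rv [-0.0224 -0.3008  0.3197]
per row n=16 shift [0.0367, -0.0864, -0.0039] turn [-0.0175, -0.235, 0.2498]
t 0.1 tcp [0.1495 0.6065 0.4038] -> [ 0.4391 -0.085   0.2159] dp [ 0.2895 -0.6915 -0.1879] rv [-0.0387 -0.501   0.3156]
per row n=16 shift [0.0362, -0.0864, -0.0235] turn [-0.0302, -0.3914, 0.2465]
```

Emit:
arm_command:
  increments:
    - [[0.06,-0.0864,0],[-0.017,-0.235,0.25]]
    - [[0.06,-0.0864,0],[-0.017,-0.235,0.25]]
    - [[0.06,-0.0864,0],[-0.017,-0.235,0.25]]
    - [[0.06,-0.0864,0],[-0.017,-0.235,0.25]]
    - [[0.06,-0.0864,0],[-0.017,-0.235,0.25]]
    - [[0.06,-0.0864,0],[-0.017,-0.235,0.25]]
    - [[0.06,-0.0864,0],[-0.017,-0.235,0.25]]
    - [[0.06,-0.0864,0],[-0.017,-0.235,0.25]]
  claw: 1

```text
time_s: 1.1
position: [0.3902, 0.2597, 0.4046]
tool_rot: [0.558, -0.514, 0.479, 0.442]
contact_force: [1.0, 0.8, -0.6]
width: 0.0853
```

Emit:
arm_command:
  increments:
    - [[0.013,-0.0864,0],[-0.017,-0.235,0.25]]
    - [[0.013,-0.0864,0],[-0.017,-0.235,0.25]]
    - [[0.013,-0.0864,0],[-0.017,-0.235,0.25]]
    - [[0.013,-0.0864,0],[-0.017,-0.235,0.25]]
    - [[0.013,-0.0864,0],[-0.017,-0.235,0.25]]
    - [[0.013,-0.0864,0],[-0.017,-0.235,0.25]]
    - [[0.013,-0.0864,0],[-0.017,-0.235,0.25]]
    - [[0.013,-0.0864,0],[-0.017,-0.235,0.25]]

```text
time_s: 2.1
position: [0.4415, -0.0858, 0.4046]
tool_rot: [-0.552, 0.585, -0.395, -0.443]
contact_force: [0.6, -0.2, -0.4]
width: 0.0854
```

```bash
python3 - <<'E'
from h import *
tip(.16)
plan(np.array([-.13,-.163,.0765]),.35,.160,1,8)
snap('top','t1')
snap('scene','s1')
E
```

```text
t 2.1 tipO [-0.152  -0.1635  0.2517] lean 0.301 jawdir(org) [-0.001  1.     0.003] F [ 0.64 -0.19 -0.37] w 0.0854 j [-0.487  0.254  1.939  0.25   0.71  -2.31 ]
t 2.1 tcp [ 0.4415 -0.0858  0.4046] -> [ 0.4559 -0.0837  0.2268] dp [ 0.0144  0.0021 -0.1778] rv [ 0.0014 -0.0495 -0.0015]
per row n=8 shift [0.0036, 0.0005, -0.0444] turn [0.0021, -0.0774, -0.0024]
```

View pics/t1.png

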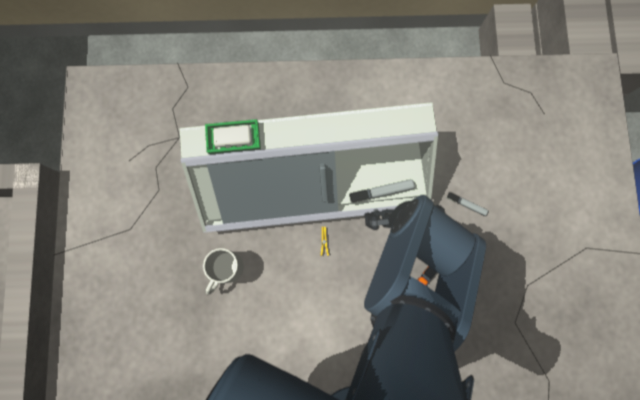

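View pics/s1.png

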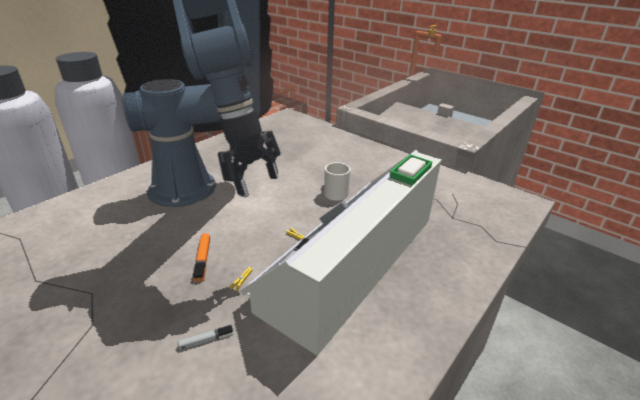

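The top view shows the gripper in front of the opening at about (390,215), and the bystanders haven't moved. I'll descend in front of the sill.

Emit:
arm_command:
  increments:
    - [[0.0036,0.0005,-0.0444],[0,-0.08,0]]
    - [[0.0036,0.0005,-0.0444],[0,-0.08,0]]
    - [[0.0036,0.0005,-0.0444],[0,-0.08,0]]
    - [[0.0036,0.0005,-0.0444],[0,-0.08,0]]
    - [[0.0036,0.0005,-0.0444],[0,-0.08,0]]
    - [[0.0036,0.0005,-0.0444],[0,-0.08,0]]
    - [[0.0036,0.0005,-0.0444],[0,-0.08,0]]
    - [[0.0036,0.0005,-0.0444],[0,-0.08,0]]

```text
time_s: 3.2
position: [0.4627, -0.0796, 0.2327]
tool_rot: [-0.56, 0.592, -0.387, -0.431]
contact_force: [-1.3, 0.4, 1.0]
width: 0.0855
```

```bash
python3 - <<'E'
from h import *
tip(.16)
plan(np.array([-.05,-.163,.0755]),.5,.160,1,8)
snap('scene','s2')
crop('s2',150,120,400,320,3,'c2')
E
```

```text
t 3.2 tipO [-0.1251 -0.1599  0.0816] lean 0.335 jawdir(org) [ 0.002  1.    -0.002] F [-1.26  0.37  0.95] w 0.0855 j [-0.454  0.626  2.057  0.79   0.235 -2.854]
t 3.2 tcp [ 0.4627 -0.0796  0.2327] -> [ 0.5138 -0.079   0.2159] dp [ 0.0511  0.0006 -0.0168] rv [ 0.0147 -0.1643  0.0023]
per row n=8 shift [0.0128, 0.0002, -0.0042] turn [0.023, -0.2567, 0.0036]
```

View pics/c2.png

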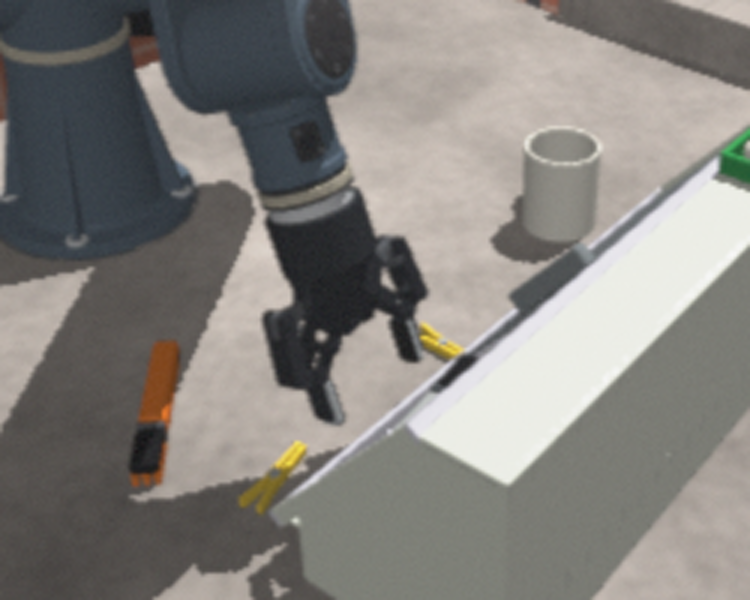

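The arm is on a poor wrist branch: j6 is at its limit and j5 is close to 0. I'll lift, then roll half a turn about the tool axis. The grasp is the same and j6 ends mid-range.

Emit:
arm_command:
  increments:
    - [[-0.02,0,0.08],[0,0,0]]
    - [[-0.02,0,0.1],[0,0,0]]
    - [[0,0,0.1],[0.347,0.028,-1]]
    - [[0,0,0.06],[0.347,0.028,-1]]
    - [[0,0,0],[0.347,0.028,-1]]
    - [[0,0,0],[0.347,0.028,-1]]
    - [[0,0,0],[0.347,0.028,-1]]
    - [[0,0,0],[0.347,0.028,-1]]

```text
time_s: 4.25
position: [0.4427, -0.0798, 0.404]
tool_rot: [0.69, -0.433, 0.484, 0.319]
contact_force: [0.7, -0.3, -0.0]
width: 0.0856
```

```bash
python3 - <<'E'
from h import *
tip(.16)
print(Rq(sensors.observe()['tool_rot']).as_matrix()[:,0])
E
```

```text
t 4.25 tipO [-0.1451 -0.1588  0.2529] lean 0.335 jawdir(org) [0.463 0.872 0.157] F [ 0.74 -0.29 -0.03] w 0.0856 j [-0.476  0.252  1.95   0.276  0.669 -1.809]
[ 0.32759602  0.02171089 -0.94456841]
```

Emit:
arm_command:
  increments:
    - [[0,0,0],[0.347,0.023,-1]]
    - [[0,0,0],[0.347,0.023,-1]]
    - [[0,0,0],[0.347,0.023,-1]]
    - [[0,0,0],[0.347,0.023,-1]]
    - [[0,0,0],[0.347,0.023,-1]]
    - [[0,0,0],[0.347,0.023,-1]]
    - [[0,0,0],[0.347,0.023,-1]]
    - [[0,0,0],[0.347,0.023,-1]]

```text
time_s: 5.25
position: [0.4428, -0.0798, 0.404]
tool_rot: [0.795, -0.179, 0.563, 0.14]
contact_force: [0.5, 0.7, 0.3]
width: 0.0854
```

Emit:
arm_command:
  increments:
    - [[0,0,0],[0.347,0.023,-1]]
    - [[0,0,0],[0.347,0.023,-1]]
    - [[0,0,0],[0.347,0.023,-1]]
    - [[0,0,0],[0.347,0.023,-1]]
    - [[0,0,0],[0.347,0.023,-1]]
    - [[0,0,0],[0.347,0.023,-1]]
    - [[0,0,0],[0.347,0.023,-1]]
    - [[0,0,0],[0.347,0.023,-1]]

```text
time_s: 6.25
position: [0.4428, -0.0798, 0.404]
tool_rot: [0.809, 0.096, 0.578, -0.055]
contact_force: [0.1, -0.8, -0.7]
width: 0.0856
```

Emit:
arm_command:
  increments:
    - [[0,0,0],[0.347,0.023,-1]]
    - [[0,0,0],[0.347,0.023,-1]]
    - [[0,0,0],[0.347,0.023,-1]]
    - [[0,0,0],[0.347,0.023,-1]]
    - [[0,0,0],[0.347,0.023,-1]]
    - [[0,0,0],[0.347,0.023,-1]]
    - [[0,0,0],[0.347,0.023,-1]]
    - [[0,0,0],[0.347,0.023,-1]]

```text
time_s: 7.25
position: [0.4428, -0.0798, 0.404]
tool_rot: [0.731, 0.359, 0.527, -0.244]
contact_force: [0.0, 0.3, -0.3]
width: 0.0853
```

```bash
python3 - <<'E'
from h import *
tip(.16)
plan(np.array([-.13,-.161,.0765]),.335,.160,-1,8)
E
```

```text
t 7.25 tipO [-0.1453 -0.1588  0.2528] lean 0.333 jawdir(org) [ 0.531 -0.827  0.187] F [ 0.    0.29 -0.28] w 0.0853 j [-0.476  0.252  1.95   0.275  0.67   0.225]
t 7.25 tcp [ 0.4428 -0.0798  0.404 ] -> [ 0.4579 -0.0815  0.2276] dp [ 0.0152 -0.0017 -0.1764] rv [ 0.1996  0.0128 -0.5632]
per row n=8 shift [0.0038, -0.0004, -0.0441] turn [0.3119, 0.0199, -0.88]
```

Emit:
arm_command:
  increments:
    - [[0.004,0,0],[0.312,0.02,-0.88]]
    - [[0.004,0,0],[0.312,0.02,-0.88]]
    - [[0.004,0,0],[0.312,0.02,-0.88]]
    - [[0.004,0,-0.05],[0.312,0.02,-0.88]]
    - [[0.004,-0.001,-0.08],[0.312,0.02,-0.88]]
    - [[0.004,-0.001,-0.09],[0.312,0.02,-0.88]]
    - [[0.004,-0.001,-0.08],[0.312,0.02,-0.88]]
    - [[0.003,-0.001,-0.04],[0.312,0.02,-0.88]]

```text
time_s: 8.25
position: [0.4582, -0.0817, 0.2322]
tool_rot: [0.591, 0.559, 0.433, -0.387]
contact_force: [0.0, 0.7, 0.2]
width: 0.0857
```

```bash
python3 - <<'E'
from h import *
tip(.16)
plan(np.array([-.115,-.161,.0765]),.45,.160,-1,8)
E
```

```text
t 8.25 tipO [-0.1302 -0.1611  0.081 ] lean 0.332 jawdir(org) [ 0.    -1.    -0.001] F [0.04 0.65 0.19] w 0.0857 j [-0.464  0.625  2.066  0.812  0.236  0.254]
t 8.25 tcp [ 0.4582 -0.0817  0.2322] -> [ 0.456  -0.0816  0.2206] dp [-0.0022  0.0001 -0.0116] rv [ 0.0082 -0.1174 -0.0002]
per row n=8 shift [-0.0006, 0.0, -0.0029] turn [0.0129, -0.1834, -0.0004]
```

```bash
python3 - <<'E'
from h import *
plan(np.array([-.05,-.161,.0755]),.40,.160,-1,16)
E
```

```text
t 8.25 tcp [ 0.4582 -0.0817  0.2322] -> [ 0.528  -0.0759  0.2229] dp [ 0.0698  0.0059 -0.0093] rv [ 0.0042 -0.0675 -0.0002]
per row n=16 shift [0.0087, 0.0007, -0.0012] turn [0.0033, -0.0528, -0.0002]
```

Emit:
arm_command:
  increments:
    - [[0.003,0,-0.005],[0,-0.05,0]]
    - [[0.006,0.0007,-0.004],[0.003,-0.05,0]]
    - [[0.009,0.0007,-0.002],[0.003,-0.05,0]]
    - [[0.009,0.0007,-0.001],[0.003,-0.05,0]]
    - [[0.009,0.0007,-0.001],[0.003,-0.05,0]]
    - [[0.009,0.0007,-0.001],[0.003,-0.05,0]]
    - [[0.009,0.0007,-0.001],[0.003,-0.05,0]]
    - [[0.009,0.0007,-0.001],[0.003,-0.05,0]]

```text
time_s: 9.25
position: [0.4904, -0.0799, 0.2257]
tool_rot: [0.599, 0.565, 0.424, -0.376]
contact_force: [-1.5, 0.7, 0.8]
width: 0.0856
```

```bash
python3 - <<'E'
from h import *
tip(.16)
snap('top','t3');crop('t3',310,100,450,220,5,'c3')
plan(np.array([-.05,-.161,.0755]),.40,.160,-1,8)
E
```

```text
t 9.25 tipO [-0.0928 -0.1621  0.0764] lean 0.367 jawdir(org) [ 0.002 -1.     0.002] F [-1.53  0.68  0.79] w 0.0856 j [-0.432  0.655  2.001  0.834  0.238  0.266]
t 9.3 tcp [ 0.4909 -0.08    0.2257] -> [ 0.528  -0.0759  0.2229] dp [ 0.0371  0.0042 -0.0029] rv [ 0.0051 -0.0318 -0.0021]
per row n=8 shift [0.0093, 0.001, -0.0007] turn [0.0079, -0.0496, -0.0034]
```

View pics/c3.png

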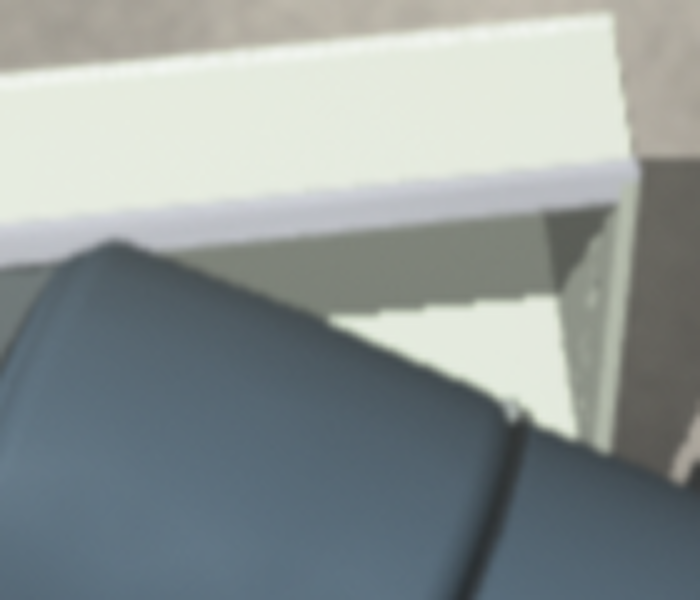

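```bash
python3 - <<'E'
from h import *
p,d=load('t3');P=cloud('top',d);Q=toO(P)
for u,v in [(332,150),(340,156),(370,165),(400,178),(330,170),(350,190)]: print(u,v,Q[v,u].round(3))
m=(Q[...,2]>.22)&(Q[...,0]>-.12)
print(Q[m][:,2].min(), Q[m][np.argsort(Q[m][:,2])[:8]].round(3))
snap('scene','s3');crop('s3',150,80,420,290,2.9,'c4')
E
```

```text
332 150 [-0.159 -0.014  0.773]
340 156 [-0.166 -0.021  0.776]
370 165 [-0.178 -0.048  0.774]
400 178 [-0.193 -0.075  0.772]
330 170 [-0.182 -0.01   0.788]
350 190 [-0.203 -0.025  0.792]
0.22009512932354103 [[0.08  0.19  0.22 ]
 [0.066 0.122 0.22 ]
 [0.023 0.203 0.22 ]
 [0.058 0.114 0.22 ]
 [0.08  0.125 0.22 ]
 [0.023 0.145 0.22 ]
 [0.023 0.184 0.22 ]
 [0.022 0.134 0.22 ]]
```

View pics/c4.png

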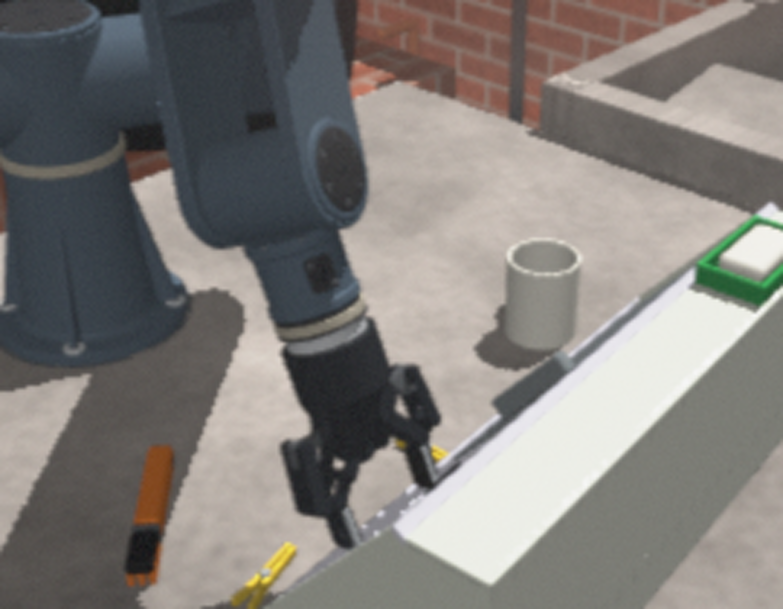

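The link in the top view is the elbow, far above at z=0.77 m. In the scene crop the fingers are at the sill in front of the scrubber. I'll keep pushing.

Emit:
arm_command:
  increments:
    - [[0.0093,0.001,-0.0005],[0.008,-0.05,0]]
    - [[0.0093,0.001,-0.0005],[0.008,-0.05,0]]
    - [[0.0093,0.001,-0.0007],[0.008,-0.05,0]]
    - [[0.0093,0.001,-0.0007],[0.008,-0.05,0]]
    - [[0.0093,0.001,-0.0007],[0.008,-0.05,0]]
    - [[0.0093,0.001,-0.0007],[0.008,-0.05,0]]
    - [[0.0093,0.001,-0.0007],[0.008,-0.05,0]]
    - [[0.0093,0.001,-0.0007],[0.008,-0.05,0]]

```text
time_s: 10.35
position: [0.5278, -0.0761, 0.2233]
tool_rot: [0.605, 0.573, 0.414, -0.366]
contact_force: [-2.0, -0.9, 1.7]
width: 0.0858
```

```bash
python3 - <<'E'
from h import *
tip(.16)
plan(np.array([.0,-.161,.0750]),.58,.160,-1,8)
E
```

```text
t 10.35 tipO [-0.0502 -0.1611  0.0759] lean 0.4 jawdir(org) [ 0.002 -1.     0.   ] F [-2.04 -0.87  1.7 ] w 0.0858 j [-0.395  0.68   1.92   0.788  0.255  0.355]
t 10.35 tcp [ 0.5278 -0.0761  0.2233] -> [ 0.5526 -0.0739  0.2088] dp [ 0.0248  0.0022 -0.0145] rv [ 0.0146 -0.1793 -0.0018]
per row n=8 shift [0.0062, 0.0005, -0.0036] turn [0.0228, -0.2802, -0.0029]
```

Emit:
arm_command:
  increments:
    - [[0.0062,0.0005,-0.0036],[0.022,-0.28,-0.003]]
    - [[0.0062,0.0005,-0.0036],[0.022,-0.28,-0.003]]
    - [[0.0062,0.0005,-0.0036],[0.022,-0.28,-0.003]]
    - [[0.0062,0.0005,-0.0036],[0.022,-0.28,-0.003]]
    - [[0.0062,0.0005,-0.0036],[0.022,-0.28,-0.003]]
    - [[0.0062,0.0005,-0.0036],[0.022,-0.28,-0.003]]
    - [[0.0062,0.0005,-0.0036],[0.022,-0.28,-0.003]]
    - [[0.0062,0.0005,-0.0036],[0.022,-0.28,-0.003]]

```text
time_s: 11.35
position: [0.5527, -0.0742, 0.2086]
tool_rot: [0.635, 0.608, 0.36, -0.311]
contact_force: [-0.1, -0.1, -0.0]
width: 0.0854
```

```bash
python3 - <<'E'
from h import *
tip(.16)
plan(np.array([.02,-.161,.0750]),.64,.160,-1,4)
snap('top','t4');crop('t4',310,100,450,220,5,'c4t')
snap('scene','s4');crop('s4',150,80,420,290,2.9,'c4s')
E
```

```text
t 11.35 tipO [ 1.000e-04 -1.615e-01  7.480e-02] lean 0.58 jawdir(org) [-0.001 -1.     0.001] F [-0.12 -0.14 -0.03] w 0.0854 j [-0.39   0.734  1.914  1.709  0.252 -0.544]
t 11.35 tcp [ 0.5527 -0.0742  0.2086] -> [ 0.5647 -0.0729  0.2033] dp [ 0.0119  0.0013 -0.0053] rv [ 0.0058 -0.0597  0.0006]
per row n=4 shift [0.006, 0.0006, -0.0027] turn [0.0182, -0.1864, 0.0018]
```

View pics/c4t.png

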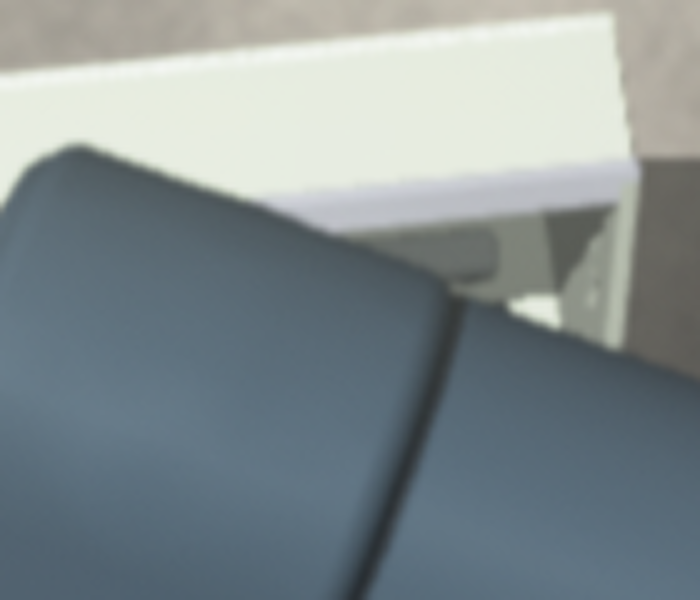

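View pics/c4s.png

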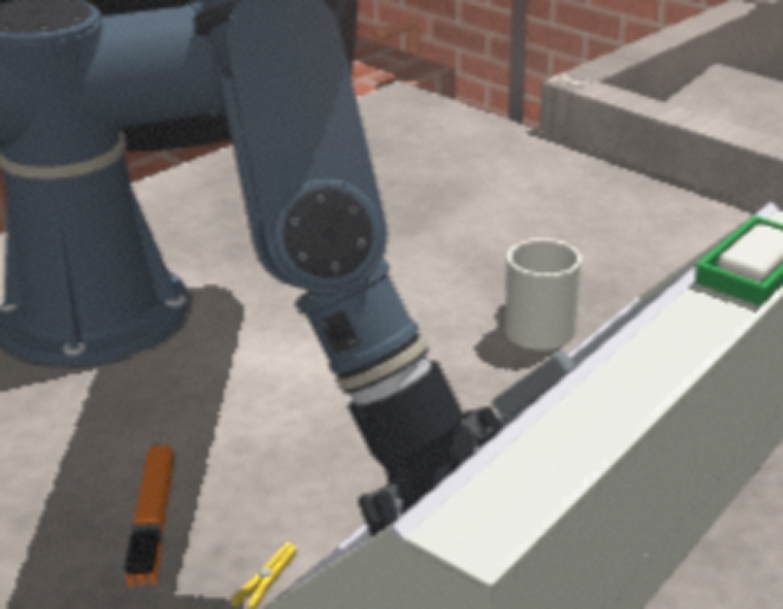

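The top view shows the scrubber's tail end at about (406,150), well back under the top. Both fingers are inside and clear of the upper track. I'll creep to the rail and watch the force.

Emit:
arm_command:
  increments:
    - [[0.006,0.0006,-0.0027],[0.018,-0.186,0]]
    - [[0.006,0.0006,-0.0027],[0.018,-0.186,0]]
    - [[0.006,0.0006,-0.0027],[0.018,-0.186,0]]
    - [[0.006,0.0006,-0.0027],[0.018,-0.186,0]]
    - [[0.006,0.0005,0],[0,0,0]]
    - [[0.004,0.0003,0],[0,0,0]]

```text
time_s: 12.2
position: [0.5696, -0.0725, 0.2035]
tool_rot: [0.644, 0.619, 0.343, -0.292]
contact_force: [-0.6, 0.6, 0.7]
width: 0.0856
```

```bash
python3 - <<'E'
from h import *
tip(.16)
E
```

```text
t 12.2 tipO [ 0.0248 -0.1609  0.0751] lean 0.639 jawdir(org) [-0. -1. -0.] F [-0.62  0.65  0.7 ] w 0.0856 j [-0.379  0.758  1.888  1.893  0.283 -0.713]
```

Emit:
arm_command:
  increments:
    - [[0.004,0.0003,0],[0,0,0]]
    - [[0.004,0.0003,0],[0,0,0]]
    - [[0.004,0.0003,0],[0,0,0]]
    - [[0.002,0.0002,0],[0,0,0]]

```text
time_s: 12.7
position: [0.5765, -0.072, 0.2035]
tool_rot: [0.644, 0.619, 0.343, -0.292]
contact_force: [-1.3, 0.0, 0.0]
width: 0.0855
```

```bash
python3 - <<'E'
from h import *
tip(.16)
E
```

```text
t 12.7 tipO [ 0.0318 -0.1609  0.0751] lean 0.639 jawdir(org) [-0. -1. -0.] F [-1.26  0.02  0.04] w 0.0855 j [-0.373  0.761  1.871  1.857  0.276 -0.669]
```

Emit:
arm_command:
  increments:
    - [[0.003,0.0002,0],[0,0,0]]
    - [[0.003,0.0002,0],[0,0,0]]

```text
time_s: 12.95
position: [0.5794, -0.0717, 0.2034]
tool_rot: [0.644, 0.619, 0.343, -0.292]
contact_force: [-1.4, 0.5, 0.6]
width: 0.0853
```

Emit:
arm_command:
  increments:
    - [[0.003,0.0002,0],[0,0,0]]
    - [[0.003,0.0002,0],[0,0,0]]

```text
time_s: 13.2
position: [0.5825, -0.0716, 0.2034]
tool_rot: [0.644, 0.619, 0.343, -0.292]
contact_force: [-1.6, -1.3, 0.8]
width: 0.085
```

```bash
python3 - <<'E'
from h import *
tip(.16)
E
```

```text
t 13.2 tipO [ 0.0378 -0.161   0.075 ] lean 0.639 jawdir(org) [-0. -1. -0.] F [-1.58 -1.34  0.78] w 0.085 j [-0.368  0.764  1.856  1.822  0.271 -0.628]
```

Emit:
arm_command:
  increments:
    - [[0.003,0.0002,0],[0,0,0]]
    - [[0.003,0.0002,0],[0,0,0]]

```text
time_s: 13.45
position: [0.5846, -0.0713, 0.2031]
tool_rot: [0.644, 0.618, 0.343, -0.293]
contact_force: [-6.3, -1.5, 0.8]
width: 0.0857
```

Emit:
arm_command:
  increments:
    - [[0.003,0.0002,0],[0,0,0]]
    - [[0.003,0.0002,0],[0,0,0]]

```text
time_s: 13.7
position: [0.5854, -0.071, 0.2032]
tool_rot: [0.643, 0.618, 0.344, -0.295]
contact_force: [-18.9, -2.9, 12.2]
width: 0.0854
```

```bash
python3 - <<'E'
from h import *
tip(.16)
snap('scene','s5');crop('s5',150,80,420,290,2.9,'c5s')
snap('top','t5');crop('t5',370,130,450,190,10,'c5')
E
```

```text
t 13.7 tipO [ 0.0399 -0.161   0.0742] lean 0.633 jawdir(org) [-0.001 -1.     0.   ] F [-18.93  -2.95  12.19] w 0.0854 j [-0.364  0.765  1.848  1.784  0.262 -0.586]
```

View pics/c5.png

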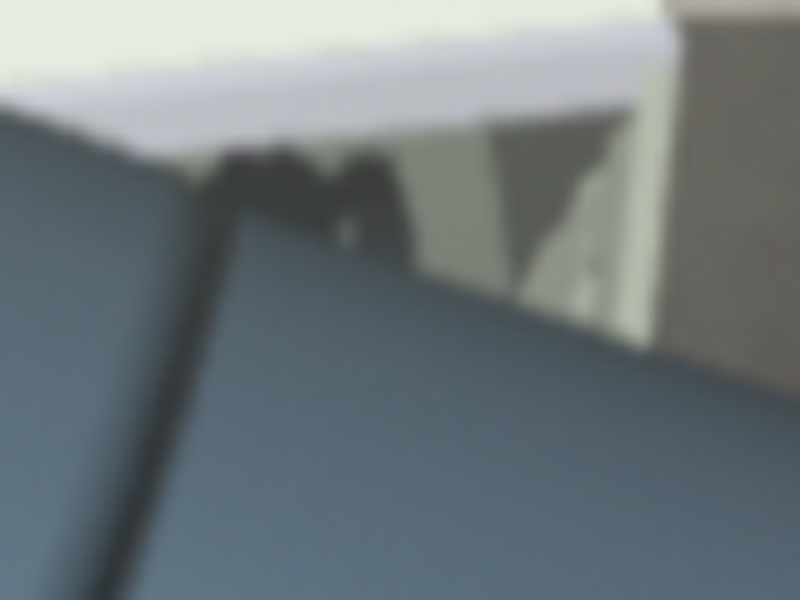

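Force has risen to 19 N at the expected rail position, so the scrubber is seated. I'll back off and withdraw along the tool axis.

Emit:
arm_command:
  increments:
    - [[-0.01,-0.0008,0],[0,0,0]]
    - [[-0.015,-0.0012,0.003],[0,0,0]]
    - [[-0.035,-0.003,0.045],[0,0,0]]
    - [[-0.035,-0.003,0.045],[0,0,0]]
    - [[-0.05,-0.004,0.06],[0,0,0]]
    - [[-0.05,-0.004,0.07],[0,0,0]]
    - [[-0.06,-0.004,0.07],[0,0,0]]
    - [[-0.06,-0.004,0.06],[0,0,0]]

```text
time_s: 14.8
position: [0.4305, -0.0833, 0.3815]
tool_rot: [0.644, 0.619, 0.342, -0.291]
contact_force: [-1.0, 0.4, 0.3]
width: 0.0852
```

```bash
python3 - <<'E'
from h import *
tip(.16)
snap('scene','s6')
snap('top','t6');crop('t6',310,100,450,220,5,'c6')
E
```

```text
t 14.8 tipO [-0.1144 -0.1606  0.2532] lean 0.641 jawdir(org) [ 0. -1.  0.] F [-0.96  0.45  0.3 ] w 0.0852 j [-0.551  0.274  2.095  1.025  0.426  0.058]
```

View pics/c6.png

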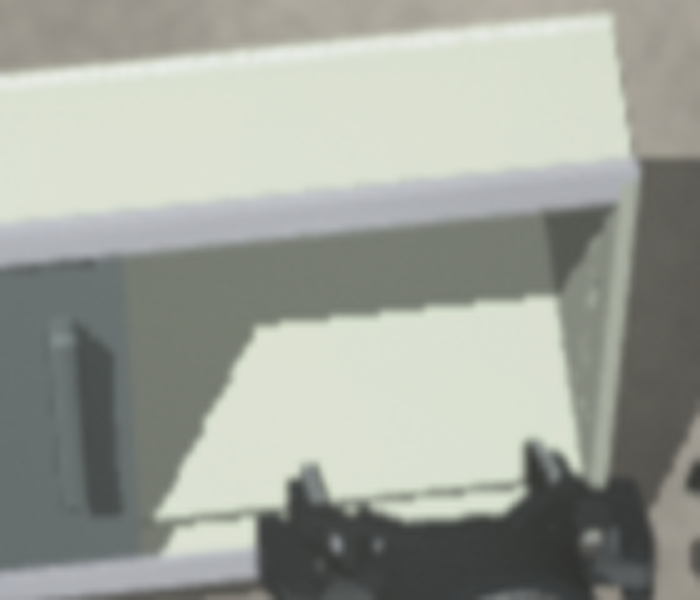

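View pics/s6.png

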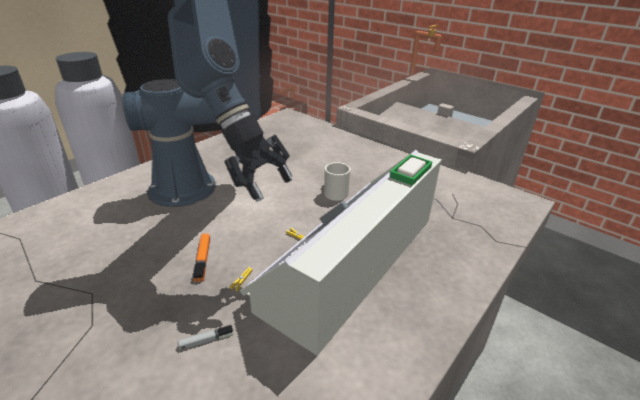

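```bash
python3 - <<'E'
from h import *
p0,d0=load('t0');p,d=load('t6');Q=toO(cloud('top',d));Q0=toO(cloud('top',d0))
for u in (345,360,375,390,400,410,420,428):
    print(u,[(v,*(Q[v,u]*1000).round(0).astype(int),*p[v,u],'|',*(Q0[v,u]*1000).round().astype(int)[[0,2]],*p0[v,u]) for v in range(141,153)][3:9])
E
```

```text
345 [(144, np.int64(12), np.int64(-77), np.int64(215), np.uint8(180), np.uint8(182), np.uint8(187), '|', np.int64(13), np.int64(211), np.uint8(164), np.uint8(166), np.uint8(171)), (145, np.int64(11), np.int64(-77), np.int64(211), np.uint8(177), np.uint8(179), np.uint8(184), '|', np.int64(11), np.int64(211), np.uint8(162), np.uint8(163), np.uint8(168)), (146, np.int64(9), np.int64(-77), np.int64(210), np.uint8(175), np.uint8(178), np.uint8(183), '|', np.int64(9), np.int64(211), np.uint8(159), np.uint8(161), np.uint8(166)), (147, np.int64(7), np.int64(-77), np.int64(209), np.uint8(175), np.uint8(178), np.uint8(183), '|', np.int64(9), np.int64(203), np.uint8(160), np.uint8(162), np.uint8(168)), (148, np.int64(7), np.int64(-77), np.int64(201), np.uint8(173), np.uint8(176), np.uint8(180), '|', np.int64(6), np.int64(205), np.uint8(157), np.uint8(160), np.uint8(164)), (149, np.int64(44), np.int64(-89), np.int64(65), np.uint8(156), np.uint8(160), np.uint8(160), '|', np.int64(43), np.int64(69), np.uint8(142), np.uint8(145), np.uint8(146))]
360 [(144, np.int64(10), np.int64(-109), np.int64(212
[... 6541 characters left out ...]
p.uint8(75)), (146, np.int64(6), np.int64(-272), np.int64(151), np.uint8(91), np.uint8(93), np.uint8(86), '|', np.int64(6), np.int64(153), np.uint8(82), np.uint8(84), np.uint8(78)), (147, np.int64(4), np.int64(-272), np.int64(152), np.uint8(105), np.uint8(109), np.uint8(100), '|', np.int64(4), np.int64(150), np.uint8(95), np.uint8(98), np.uint8(91)), (148, np.int64(2), np.int64(-272), np.int64(150), np.uint8(125), np.uint8(130), np.uint8(120), '|', np.int64(2), np.int64(150), np.uint8(114), np.uint8(118), np.uint8(108)), (149, np.int64(0), np.int64(-273), np.int64(146), np.uint8(134), np.uint8(139), np.uint8(129), '|', np.int64(0), np.int64(148), np.uint8(122), np.uint8(127), np.uint8(117))]
```

The floor is visible back to x≈42–44 mm along the whole opening and no scrubber shows on it. Its front face is therefore at 44 mm or more all along, which means flush. Next is the door.

```bash
python3 - <<'E'
from h import *
n=np.array([-.766,0,.643])
for t,nm in(('t0','top'),('t6','top')):
    p,d=load(t);Q=toO(cloud(nm,d)); q=Q@n*1000
    g=Q[165:205,230:310].reshape(-1,3);print(t,'door n.',np.median(g@n)*1000, 'slope fit',np.polyfit(g[:,0],g[:,2],1))
    g=Q[152:158,345:425].reshape(-1,3);print('floor z',np.median(g[:,2]))
    m=np.zeros(q.shape,bool);m[160:210,312:332]=True
    m&=(q>132)&(q<150); r=Q[m]; print('rib',len(r),r.min(0),r.max(0),np.median(q[m]))
    for v in(170,180,190,200): print(v,[(u,int(Q[v,u,1]*1000),int(q[v,u])) for u in range(316,334)])
plan(np.array([-.105,.022,.185]),.64,.173,-1,8)
E
```

```text
t0 door n. 122.16678662825203 slope fit [-0.57907781  0.11740828]
floor z 0.06657357982583023
rib 221 [-0.08950491 -0.03048136  0.11157439] [-0.01870946 -0.01642242  0.19020423] 141.32086255480925
170 [(316, -9, 120), (317, -11, 121), (318, -13, 122), (319, -16, 121), (320, -17, 142), (321, -19, 140), (322, -22, 141), (323, -24, 142), (324, -26, 140), (325, -28, 142), (326, -31, 123), (327, -34, 122), (328, -36, 121), (329, -38, 123), (330, -41, 121), (331, -43, 122), (332, -45, 124), (333, -47, 123)]
180 [(316, -7, 122), (317, -9, 124), (318, -11, 123), (319, -14, 125), (320, -16, 119), (321, -17, 142), (322, -20, 141), (323, -22, 142), (324, -24, 141), (325, -27, 141), (326, -29, 140), (327, -32, 124), (328, -34, 120), (329, -37, 123), (330, -39, 123), (331, -41, 121), (332, -44, 120), (333, -46, 122)]
190 [(316, -5, 123), (317, -7, 122), (318, -9, 125), (319, -12, 120), (320, -14, 124), (321, -16, 126), (322, -18, 141), (323, -20, 143), (324, -23, 139), (325, -25, 143), (326, -27, 142), (327, -29, 139), (328, -33, 117), (329, -35, 120), (330, -37, 120), (331, -40, 122), (332, -42,
[... 1252 characters left out ...]
2, -18, 141), (323, -20, 140), (324, -22, 142), (325, -25, 140), (326, -27, 140), (327, -29, 138), (328, -33, 118), (329, -35, 122), (330, -37, 122), (331, -40, 122), (332, -42, 120), (333, -44, 123)]
200 [(316, -2, 123), (317, -5, 121), (318, -7, 120), (319, -9, 120), (320, -12, 122), (321, -14, 123), (322, -17, 124), (323, -18, 140), (324, -21, 140), (325, -23, 143), (326, -25, 141), (327, -28, 140), (328, -31, 124), (329, -33, 119), (330, -36, 121), (331, -38, 118), (332, -40, 122), (333, -43, 119)]
t 14.9 tcp [ 0.4295 -0.0829  0.3825] -> [0.4177 0.0989 0.3238] dp [-0.0118  0.1817 -0.0588] rv [0.0016 0.0036 0.0001]
per row n=8 shift [-0.0029, 0.0454, -0.0147] turn [0.0024, 0.0057, 0.0001]
```

```bash
python3 - <<'E'
from h import *
plan(np.array([-.121,.02,.1835]),.64,.173,-1,8)
E
```

```text
t 14.9 tcp [ 0.4295 -0.0829  0.3825] -> [0.4019 0.0956 0.3223] dp [-0.0276  0.1785 -0.0603] rv [0.0016 0.0036 0.0001]
per row n=8 shift [-0.0069, 0.0446, -0.0151] turn [0.0024, 0.0057, 0.0001]
```

Emit:
arm_command:
  increments:
    - [[-0.007,0.045,-0.015],[0,0.006,0]]
    - [[-0.007,0.045,-0.015],[0,0.006,0]]
    - [[-0.007,0.045,-0.015],[0,0.006,0]]
    - [[-0.007,0.045,-0.015],[0,0.006,0]]
    - [[-0.007,0.045,-0.015],[0,0.006,0]]
    - [[-0.007,0.045,-0.015],[0,0.006,0]]
    - [[-0.007,0.045,-0.015],[0,0.006,0]]
    - [[-0.007,0.045,-0.015],[0,0.006,0]]
  claw: -1
  squeeze: 20

```text
time_s: 15.9
position: [0.4052, 0.0911, 0.3214]
tool_rot: [0.643, 0.619, 0.344, -0.292]
contact_force: [-0.7, 0.4, 0.4]
width: 0.0003
```

```bash
python3 - <<'E'
from h import *
tip(.173)
plan(np.array([-.060,.02,.1323]),.64,.173,-1,8)
snap('scene','s7');crop('s7',170,90,440,290,2.9,'c7')
E
```

```text
t 15.9 tipO [-0.1185  0.0155  0.1823] lean 0.637 jawdir(org) [ 0.    -1.    -0.002] F [-0.68  0.44  0.36] w 0.0003 j [-0.079  0.396  2.221  2.403  0.142 -0.965]
t 15.9 tcp [0.4052 0.0911 0.3214] -> [0.4627 0.1005 0.2711] dp [ 0.0575  0.0094 -0.0504] rv [-0.0013 -0.0033 -0.0005]
per row n=8 shift [0.0144, 0.0023, -0.0126] turn [-0.002, -0.0052, -0.0007]
```

View pics/c7.png

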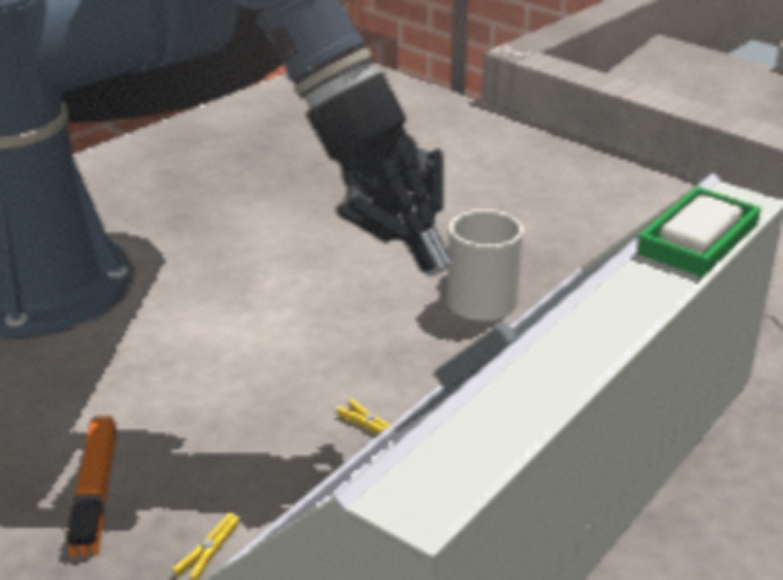

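The scene crop shows the closed fingers hovering to the left of the pull, which sits at about (472,357). I'll move in beside it.

Emit:
arm_command:
  increments:
    - [[0.0144,0.0023,-0.0126],[0,-0.005,0]]
    - [[0.0144,0.0023,-0.0126],[0,-0.005,0]]
    - [[0.0144,0.0023,-0.0126],[0,-0.005,0]]
    - [[0.0144,0.0023,-0.0126],[0,-0.005,0]]
    - [[0.0144,0.0023,-0.0126],[0,-0.005,0]]
    - [[0.0144,0.0023,-0.0126],[0,-0.005,0]]
    - [[0.0144,0.0023,-0.0126],[0,-0.005,0]]
    - [[0.0144,0.0023,-0.0126],[0,-0.005,0]]

```text
time_s: 16.95
position: [0.4624, 0.0995, 0.2715]
tool_rot: [0.644, 0.619, 0.342, -0.291]
contact_force: [-0.1, 0.3, -0.2]
width: -0.0
```

```bash
python3 - <<'E'
from h import *
tip(.173)
plan(np.array([-.060,-.01,.1323]),.64,.173,-1,4)
snap('top','t8');crop('t8',270,120,400,220,6,'c8')
snap('scene','s8');crop('s8',230,130,400,260,4.5,'c8s')
E
```

```text
t 16.95 tipO [-0.0602  0.0192  0.1328] lean 0.641 jawdir(org) [ 0.    -1.    -0.001] F [-0.1   0.25 -0.17] w -0.0 j [-0.045  0.561  2.121  2.735  0.193 -1.272]
t 16.95 tcp [0.4624 0.0995 0.2715] -> [0.4651 0.0706 0.2711] dp [ 0.0027 -0.0289 -0.0004] rv [-0.0011  0.0007 -0.0002]
per row n=4 shift [0.0013, -0.0144, -0.0002] turn [-0.0036, 0.0023, -0.0007]
```

View pics/c8.png

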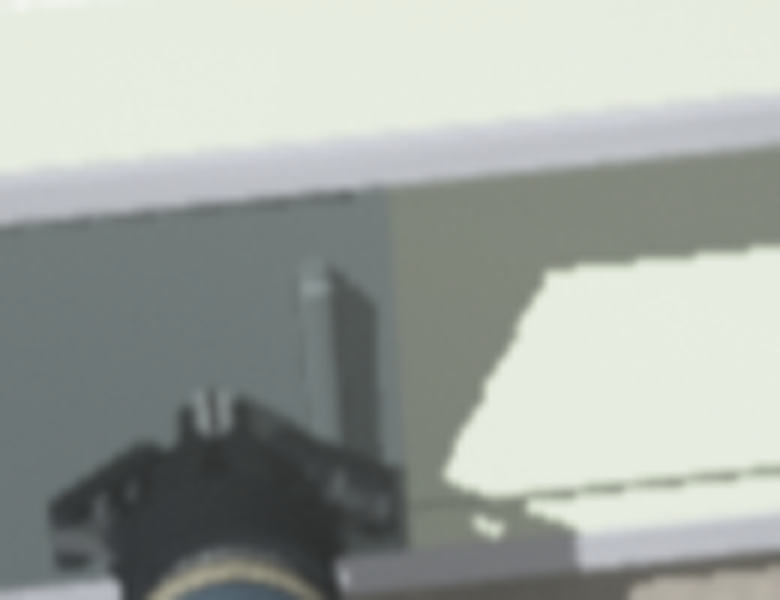

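View pics/c8s.png

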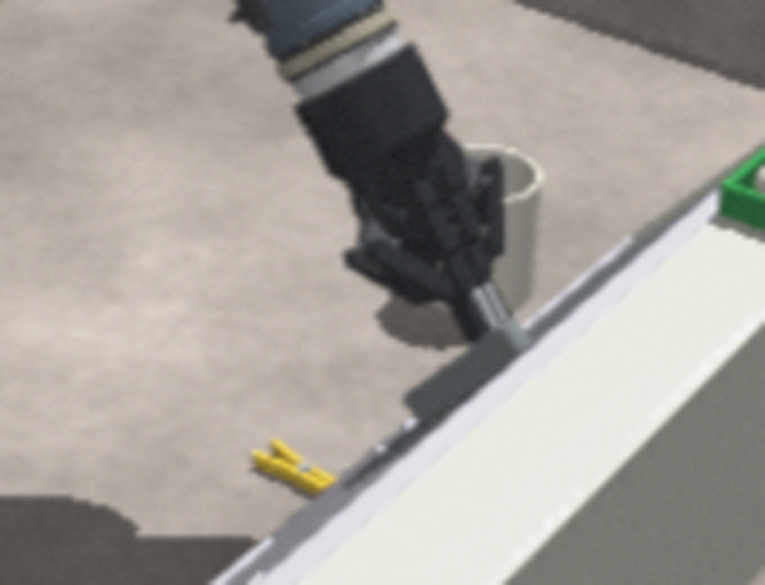

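The closed fingers are directly left of the pull, at t8 about (306,188) against the pull at about (323,185). I'll push at 0.08 m/s along the organiser's −y.

Emit:
arm_command:
  increments:
    - [[0.0016,-0.02,0],[0,0,0]]
    - [[0.0016,-0.02,0],[0,0,0]]
    - [[0.0016,-0.02,0],[0,0,0]]
    - [[0.0016,-0.02,0],[0,0,0]]
    - [[0.0016,-0.02,0],[0,0,0]]
    - [[0.0016,-0.02,0],[0,0,0]]
    - [[0.0016,-0.02,0],[0,0,0]]
    - [[0.0016,-0.02,0],[0,0,0]]

```text
time_s: 18.05
position: [0.468, 0.0198, 0.272]
tool_rot: [0.644, 0.619, 0.343, -0.29]
contact_force: [0.2, 1.8, -0.1]
width: -0.0
```

```bash
python3 - <<'E'
from h import *
tip(.173)
p,d=snap('top','t9');crop('t9',270,120,450,240,4.4,'c9')
E
```

```text
t 18.05 tipO [-0.061  -0.0604  0.1334] lean 0.641 jawdir(org) [ 0.002 -1.    -0.002] F [ 0.23  1.77 -0.07] w -0.0 j [-0.251  0.558  2.134  2.253  0.257 -0.968]
```

View pics/c9.png

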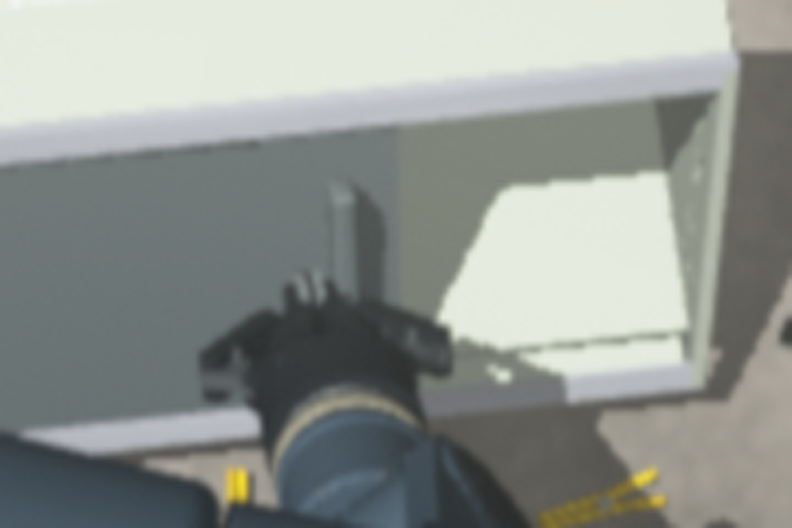

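Emit:
arm_command:
  increments:
    - [[0.0016,-0.02,0],[0,0,0]]
    - [[0.0016,-0.02,0],[0,0,0]]
    - [[0.0016,-0.02,0],[0,0,0]]
    - [[0.0016,-0.02,0],[0,0,0]]
    - [[0.0016,-0.02,0],[0,0,0]]
    - [[0.0016,-0.02,0],[0,0,0]]
    - [[0.0016,-0.02,0],[0,0,0]]
    - [[0.0016,-0.02,0],[0,0,0]]

```text
time_s: 19.1
position: [0.4744, -0.0599, 0.272]
tool_rot: [0.644, 0.619, 0.343, -0.29]
contact_force: [0.7, 2.9, -0.0]
width: 0.0002
```

```bash
python3 - <<'E'
from h import *
tip(.173)
plan(np.array([-.060,-.2,.133]),.64,.173,-1,6)
p,d=snap('top','t10');crop('t10',270,120,450,240,4.4,'c10')
n=np.array([-.766,0,.643]);Q=toO(cloud('top',d));q=Q@n*1000
for v in range(155,200,6):
    m=[(u,int(Q[v,u,1]*1000)) for u in range(340,400) if 136<q[v,u]<148]; print(v,m)
E
```

```text
t 19.1 tipO [-0.061  -0.1402  0.1334] lean 0.641 jawdir(org) [ 0.003 -1.    -0.002] F [ 0.73  2.89 -0.03] w 0.0002 j [-0.44   0.563  2.105  1.877  0.321 -0.753]
t 19.1 tcp [ 0.4744 -0.0599  0.272 ] -> [ 0.4803 -0.1188  0.2718] dp [ 0.0059 -0.0589 -0.0003] rv [-0.0025  0.0012 -0.0026]
per row n=6 shift [0.002, -0.0196, -0.0001] turn [-0.0052, 0.0024, -0.0054]
155 []
161 [(381, -154), (382, -156), (383, -158), (384, -160), (385, -163), (386, -164)]
167 [(381, -154), (382, -156), (383, -158), (384, -160), (385, -163), (386, -165)]
173 [(380, -152), (381, -154), (382, -155), (383, -158), (384, -161), (385, -163), (386, -165)]
179 [(372, -134), (373, -136), (374, -138), (375, -140), (376, -142), (377, -144), (379, -150), (380, -152), (381, -155), (382, -156), (383, -159), (384, -161), (385, -163), (386, -166)]
185 [(369, -126)]
191 []
197 []
```

View pics/c10.png

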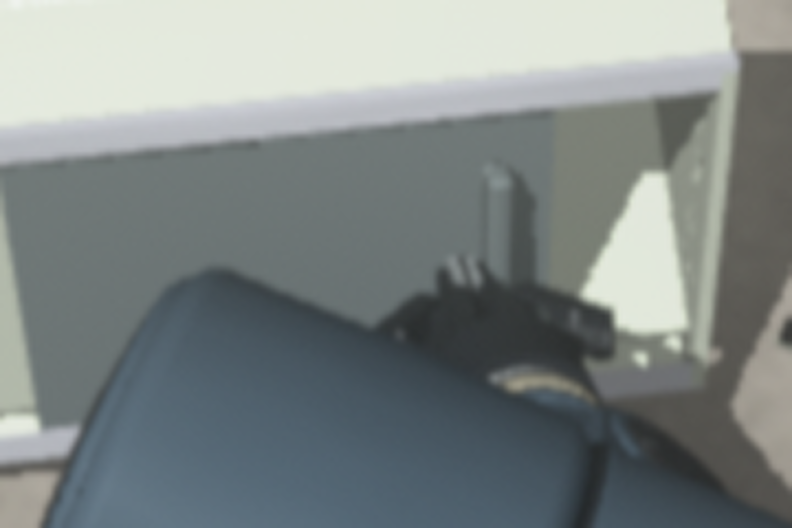

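The pull is now centred at y≈−159 mm, so about 83 mm remain.

Emit:
arm_command:
  increments:
    - [[0.0017,-0.02,0],[0,0,-0.003]]
    - [[0.0017,-0.02,0],[0,0,-0.003]]
    - [[0.0017,-0.02,0],[0,0,-0.003]]
    - [[0.0017,-0.02,0],[0,0,-0.003]]
    - [[0.0017,-0.02,0],[0,0,-0.003]]
    - [[0.0017,-0.02,0],[0,0,-0.003]]
    - [[0.0016,-0.02,0],[0,0,0]]
    - [[0.001,-0.01,0],[0,0,0]]

```text
time_s: 20.15
position: [0.4809, -0.1356, 0.2719]
tool_rot: [0.644, 0.619, 0.342, -0.292]
contact_force: [-1.5, 2.6, 1.5]
width: -0.0004
```

Emit:
arm_command:
  increments:
    - [[0.0004,-0.006,0],[0,0,0]]
    - [[0.0004,-0.005,0],[0,0,0]]
    - [[0.0004,-0.005,0],[0,0,0]]

```text
time_s: 20.52
position: [0.4813, -0.1424, 0.2718]
tool_rot: [0.643, 0.62, 0.343, -0.29]
contact_force: [-2.0, 8.3, 2.6]
width: 0.0005
```

```bash
python3 - <<'E'
from h import *
tip(.173)
E
```

```text
t 20.525 tipO [-0.0607 -0.2229  0.1332] lean 0.641 jawdir(org) [ 0.002 -1.    -0.004] F [-2.04  8.35  2.63] w 0.0005 j [-0.609  0.578  2.036  1.555  0.394 -0.566]
```

Emit:
arm_command:
  increments:
    - [[0.0003,-0.004,0],[0,0,0]]
    - [[0.0002,-0.003,0],[0,0,0]]
    - [[0,0,0],[0,0,0]]
    - [[0,0,0],[0,0,0]]

```text
time_s: 21.02
position: [0.4812, -0.1437, 0.2718]
tool_rot: [0.643, 0.62, 0.345, -0.288]
contact_force: [-1.6, 11.4, 3.6]
width: 0.0
```

```bash
python3 - <<'E'
from h import *
tip(.173)
E
```

```text
t 21.025 tipO [-0.0609 -0.223   0.1332] lean 0.642 jawdir(org) [ 0.007 -1.    -0.008] F [-1.56 11.42  3.6 ] w 0.0 j [-0.613  0.579  2.035  1.542  0.402 -0.559]
```

The tip has stalled at y=−0.223 m, the computed shut position, with 11 N. I'll back off to the left, then out.

Emit:
arm_command:
  increments:
    - [[-0.001,0.02,0],[0,0,0]]
    - [[-0.001,0.02,0],[0,0,0]]
    - [[-0.03,0.01,0.03],[0,0,0]]
    - [[-0.05,0,0.05],[0,0,0]]
    - [[-0.05,0,0.06],[0,0,0]]
    - [[-0.05,0,0.08],[0,0,0]]
    - [[-0.03,0,0.08],[0,0,0]]
    - [[0,0,0],[0,0,0]]

```text
time_s: 22.02
position: [0.3759, -0.1225, 0.4249]
tool_rot: [0.647, 0.619, 0.338, -0.291]
contact_force: [0.4, 0.1, -0.5]
width: 0.0001
```

```bash
python3 - <<'E'
from h import *
tip(.173)
p,d=snap('top','t11');snap('scene','s11')
crop('t11',170,95,450,265,2.85,'c11')
n=np.array([-.766,0,.643]);Q=toO(cloud('top',d));q=Q@n*1000
for v in range(150,200,6):
    m=[(u,int(Q[v,u,1]*1000)) for u in range(390,440) if 136<q[v,u]<148]; print(v,m)
E
```

```text
t 22.025 tipO [-0.1634 -0.1965  0.2869] lean 0.647 jawdir(org) [-0.003 -1.     0.006] F [ 0.42  0.11 -0.45] w 0.0001 j [-0.746  0.127  2.121  0.879  0.606  0.076]
150 []
156 [(418, -236), (419, -238), (420, -242), (421, -243), (422, -246)]
162 [(417, -235), (418, -237), (419, -238), (420, -242), (421, -243), (422, -247)]
168 [(416, -235), (417, -236), (418, -238), (419, -240), (420, -243), (421, -245), (422, -248)]
174 [(416, -235), (417, -238), (418, -239), (419, -241), (420, -244), (421, -246)]
180 [(415, -235), (416, -236), (417, -239), (418, -241), (419, -243), (420, -245), (421, -247)]
186 [(415, -236), (416, -237), (417, -238), (418, -242), (419, -244), (420, -246)]
192 []
198 []
```

View pics/c11.png

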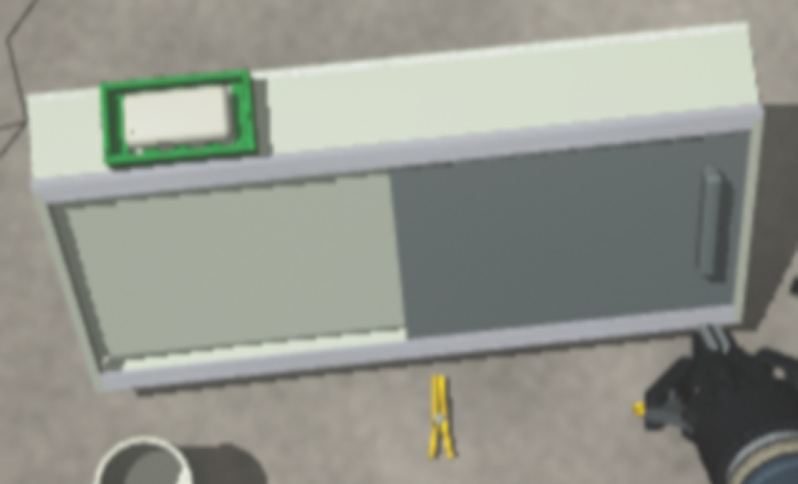

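View pics/s11.png

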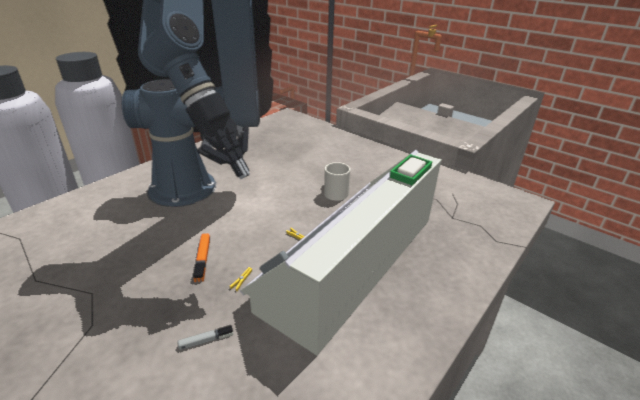

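The door is shut: the pull is centred at y≈−242 mm and the panel meets the right jamb at t11 about (430,170). The bystanders are where they were and the tool is clear, so I'll hand in.

```bash
python3 -c "
from h import *
print(workorder.sign_off()); print(sensors.observe()['time_s'])"
```

```text
the job is handed in; nothing more can be done
None
the job is handed in; nothing more can be done
```

The scrubber is back against the stop rail, the door is shut, and the job was handed in at about 22 s. No verdict was reported.

**Scrubber:** I pushed it with both open fingertips, leaning about 37°, until the force rose to about 19 N against the rail. The top of the organiser hides the scrubber there, so I checked indirectly. The floor is visible to about 42–44 mm along the whole opening, and no scrubber shows on it. That fits it lying flush along its length.

**Door:** I slid it shut by the left side of its pull at about 0.08 m/s, slower at the end, until it stalled at about 11 N. The last picture shows the pull centred at y ≈ −242 mm, its shut position. The tool was clear with no contact force.

**Bystanders:** In the last pictures, the mug, soap holder and both clothespins look unmoved. I judged this by eye and did not measure it.

**What went wrong or disagreed:**
- On the first descent joint 6 reached its limit, reading −2.854 against −2.85. I lifted and rolled the tool half a turn before going on. If that reading counts as passing the range, it would fail the run.
- My estimate of the organiser's position differed between features by about 2–5 mm, which is more than the 2 mm calibration. The fingertips also stopped about 5 mm deeper than I expected. I relied on contact force, not these positions, to judge the seating.

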